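# Put the gold ink stick away and slide the writing box shut

## Robot

A 6-joint arm with a two-finger parallel gripper is mounted at the origin on the work surface. World frame = base frame: x ahead of the robot, y to its left, z up, the work surface at z = 0. Lengths are in m, angles in degrees, forces in N, time in s.
With the tool pointing down it reaches from about 0.35 to 0.875 m from the base axis. Payload 15.5 kg.
Tool frame: the origin (TCP) lies between the finger pads; the fingertips stand 25 mm ahead of it and the grasp point (between the pads) lies 6 mm ahead of it (env.finger_overhang is the distance from the TCP to the fingertips, in m); z points along the fingers, y is the line along which they close (so a half turn about z gives the same grasp; the last joint's range is limited). The gripper opens to 85 mm and grips with 20 to 120 N. Pads are 22 mm wide; open, the fingers measure 114 mm over their backs; the gripper's body (76 mm by 85 mm) begins 54 mm behind the grasp point. The pads swing forward as they close: fully open they stand 13 mm farther back than shut.
Start: joints at [62.882, 28.281, 77.091, -0, 74.628, -5.472], TCP at [0.231, 0.581, 0.256] pointing down, gripper open.
Joint ranges: [-166.48, 166.48], [-47.26, 123.95], [12.59, 153.08], [-70.14, 250.14], [6.76, 159.57], [-176.63, 176.63]. Speed limits (degrees/s): [108.29, 108.29, 147.25, 172.46, 172.46, 172.46].

## Interface

Orientations are given as a 3x3 rotation matrix whose columns are the frame's x, y, z axes.
In Python, from plant import env gives the robot as it stands. The module is installed in compiled form; this text tells all that it offers.
- The arm moves only by the shell command python3 -m inch 'ROWS' [FORCE]. ROWS is JSON, a list that holds one entry, the list of rows, each a list of 7 numbers: the shift along the tool's x, y, z in m, then the turn, a rotation vector about the tool's x, y, z in rad, then the finger opening in m, from 0 to 0.0854. In form: [[[dx, dy, dz, rx, ry, rz, grip], ...]]. A call has 1 to 5 rows; each row shifts and turns the commanded pose from where the row before left it, along the tool's axes as they then stand; what a row does not reach is not made up. A row lasts 1/10 s, in which the tool goes at most 50 mm and 8.59 degrees, less where a joint would pass 70% of its speed; a pose out of reach is approached as far as the arm can. A call with a gripper value outside its range is refused whole. The fingers move at their own pace and stop on an object; FORCE is the grip in N (left out, the last holds). Time passes only in rows, so rows that do not move let the fingers close. It gives the time, the measured TCP pose, the force, the opening and the grip force at its end, in the units of the state.
- env.get_state(): the state, without advancing time (a new reading comes with each control period).
- env.capture(name): name is "scene" or "top" or "wrist"; returns a dict with "image" (480x640x3 uint8, red, green, blue), "depth" (480x640 float32, m along the optical axis (not along the pixel's ray), 0 where there is no reading), "mtx" (3x3 intrinsics, pixels), "world_to_cam" (4x4, takes a point from world to camera coordinates); the wrist camera has in their place "T_tool_cam" (4x4, takes a point from camera to tool coordinates, whose origin is the TCP and whose axes are the flange's). Camera axes: x right, y down, z forward; pixel columns grow to the right and rows downward; lengths in m; the calibration is good to about 2 mm. The wrist camera is an equidistant fisheye: a pixel r from the principal point sees the ray r / f radians off the axis. A picture is of the moment at which its call begins: read the wrist's pose just before it.
- env.finish_job(): hands the job in; it is judged then, once.
Trained networks look in a picture, given as the dict that the camera call returned (one of the last four; its "shot" number tells which), for a name from the list of things; names that differ only in an ending like _2 or _b are one class to them, and where a whole thing is asked for, a point or a joint stands for the part that bears it (a point fixed in the world has none). Each returns a list of dicts, best first, with "conf" (0 to 1); they miss things now and then, are a little off and sometimes report something else, mostly with a low value. They report only what shows in the picture. A call takes as long as a camera call. They do not tell look-alikes from the thing itself.
- env.boxes_of(picture, query): "box" ([left, top, right, bottom] in pixels, round what is visible of it).
- env.trace(picture, query): "pixels" (480x640 bool, what is visible of it) and "box" ([left, top, right, bottom] in pixels, round what is visible of it).
- env.tip_of(picture, query): "position" ([column, row] in pixels: a listed point, or the origin of a listed thing).
The state is a dict: "clock": time; "joints": joint angles; "dq": joint speeds; "tau": joint torques, N m; "position": TCP position; "eef_rot": TCP orientation; "wrist_force": force on the tool from outside, world axes, zero at the start; "moment": the same for the moment, N m; "gripper_width": opening from 0.0 (shut) to 1.0 (fully open); "grip_force": force on a finger pad.
Only numpy, scipy, OpenCV 4.12 (cv2) and the standard library are available. Lean on these libraries where they do the work, as an engineer would, in place of code of your own. Each camera call takes 0.05 s, during which the arm holds its last target. There are 200 camera calls.

## Task

Lay the gold ink stick flat inside the open end of the wooden writing box and let go of it, then slide the box's lid fully home by pushing on its cross bar. The lid binds when it is pushed off its centre line, so push at the middle and straight along the box. Leave the other ink sticks and everything else on the table where they are.

Things in the scene. Friction and masses are not known exactly. Their poses are not given: they have to be found in the camera images.
- gold_stick: gold ink stick, a bar 88 long (its x) x 20 wide (its y) x 14 high, 45 g, lying on the bamboo tray among a black and a vermilion one of the same size, in any order; origin at the centre of its underside, z up
- box: dark wooden writing box, red floor, fixed, 230 (x) x 176 (y); origin at the centre of its underside, z up; +x is the way the lid closes. Inside x -105 to 105, y -78 to 78, floor at 6; sides 61 high, far (+x) wall 55.5, near wall 44.5. Ledges 44.5 up along both sides leave an opening 130 wide (y -65 to 65). Open end: from the lid's inner edge to x = 105, at least 115 long
- lid: sliding lid, drawn out over the box's -x end: bamboo board 216 x 136 x 8 with a bar across it, 0.35 kg. Origin on its centre line at the board's underside (44.5 above the table), between the two 32 mm brass runners; axes as the box's. Board from x -172 to 44. Fully home against the far wall its origin is at x = 61 in the box; it starts 115 to 130 mm short of that. Stays where left
- lid_push (a point): the place to push, towards the box's +x: middle of the cross bar's upright face, on the centre line between the runners, 30 above the lid's origin. The bar is 128 wide (y), 12 thick, from the board's top (52.5 above the table) to 89. Pushed within about 10 mm of the centre the lid runs with 2 to 5 N; from about 30 mm off it cocks and jams, and a hard push wedges it: stop if it resists
- stick_tray: bamboo tray under the ink sticks, fixed, 250 (x) x 140 (y), its floor 12 and its rim 16 above the table; origin at the centre of its underside. The three sticks lie side by side along its x, about 78 apart, their length across it (along its y)
- black_stick: black ink stick, 88 x 20 x 14, on the tray; leave alone
- red_stick: vermilion ink stick, 88 x 20 x 14, on the tray; leave alone
- cup: white tea cup, 76 across, 75 high; leave alone; origin at the centre of its underside
- dropper: round celadon water dropper, 68 across, 46 high; leave alone; origin at the centre of its underside
- ink_bottle: black ink bottle, 58 across, 170 high; leave alone; origin at the centre of its underside
- ink_dish: celadon ink dish, 84 across, 26 high; leave alone; origin at the centre of its underside
- phone: red phone lying flat, 147 x 72 x 8; leave alone; origin at the centre of its underside
- cat: small white china cat, 50 long, 46 high; leave alone; origin at the centre of its underside
Things that resemble listed ones, but are neither listed nor needed, are in the scene too. Of the things like the gold_stick, leave any that is purple; of the rest the smaller one is meant.

How it is judged:
By the outcome, as a careful person would: the job done as asked, in the order asked, and still so for the second after the job is handed in, with the robot touching nothing.
It also fails if it takes over 51 s, if anything falls off the work surface, if the arm or the gripper's body presses on something with over 40 N, if the wrist force passes 120 N, or if a joint passes its speed limit or range.

## Working session

There is one attempt and no reset: what is moved stays moved. The work goes in short steps, Python scripts to look and compute and a shell command to move; the robot and the scene stay as the last step left them, time stands still between calls to the robot, and variables do not carry over. Pictures are saved under pics/ and viewed, at most 10 in all, crops included, and the job is handed in when it is done.

```bash
mkdir -p pics
cat > h.py <<'E'
import numpy as np, cv2
from plant import env
def cloud(p):
    K=p["mtx"];d=p["depth"];v,u=np.mgrid[:480,:640]
    c=np.stack([(u-K[0,2])*d/K[0,0],(v-K[1,2])*d/K[1,1],d],-1)
    T=np.linalg.inv(p["world_to_cam"])
    w=c@T[:3,:3].T+T[:3,3]; w[d==0]=np.nan
    return w
def save(p,n): cv2.imwrite("pics/"+n,p["image"][:,:,::-1])
E
python3 - <<'E'
from h import *
np.set_printoptions(precision=4,suppress=True)
for n in("top","scene"):
    p=env.capture(n);save(p,n+"1.png");w=cloud(p);np.save(n+".npy",w)
    np.save(n+"_img.npy",p["image"]);print(n,p["world_to_cam"][:3])
    for q in("gold_stick","box","lid","stick_tray","black_stick","red_stick","lid_push"):
        if q!="lid_push":
            for r in env.trace(p,q)[:4]:
                m=r["pixels"]; pts=w[m]; pts=pts[~np.isnan(pts[:,0])]
                if len(pts)<5: continue
                print(q,round(r["conf"],2),np.round(r["box"]),np.median(pts,0), cv2.minAreaRect(pts[:,:2].astype(np.float32)))
        else: print(q,[(r["conf"],r["position"]) for r in env.tip_of(p,q)[:2]])
E
```

```text
top [[-0.0022 -0.9999  0.0098  0.0113]
 [-0.9828  0.0003 -0.1846  0.5347]
 [ 0.1846 -0.01   -0.9828  1.1911]]
gold_stick 0.75 [194. 256. 224. 268.] [0.4859 0.2984 0.0251] ((0.48594924807548523, 0.29943323135375977), (0.08808639645576477, 0.024894123896956444), 86.9406967163086)
gold_stick 0.67 [109. 279. 152. 318.] [0.3843 0.4933 0.0189] ((0.3874264359474182, 0.4981762170791626), (0.03710120916366577, 0.12991805374622345), 42.22193145751953)
gold_stick 0.66 [198. 331. 231. 357.] [0.2762 0.2788 0.0139] ((0.27682366967201233, 0.2803611755371094), (0.08818835020065308, 0.020461715757846832), 54.43254470825195)
box 0.79 [294. 200. 388. 275.] [ 0.54   -0.0009  0.01  ] ((0.5513702630996704, -0.036544665694236755), (0.19469799101352692, 0.2332623153924942), 6.112173080444336)
box 0.29 [447. 150. 482. 186.] [ 0.7158 -0.3485  0.1073] ((0.7488803863525391, -0.3728468120098114), (0.05693769454956055, 0.11359649896621704), 54.30332946777344)
lid 0.74 [342. 202. 431. 263.] [ 0.5538 -0.1561  0.0524] ((0.5555210113525391, -0.16003528237342834), (0.1400873363018036, 0.22183912992477417), 6.142132282
[... 1321 characters left out ...]
lid 0.98 [258. 183. 337. 240.] [ 0.5588 -0.147   0.0524] ((0.5538283586502075, -0.19524766504764557), (0.3141728937625885, 0.16716517508029938), 87.83811950683594)
stick_tray 0.84 [341. 293. 473. 366.] [0.5049 0.3006 0.0121] ((0.49062272906303406, 0.28949952125549316), (0.14576634764671326, 0.25163450837135315), 79.43878173828125)
black_stick 0.57 [362. 315. 388. 351.] [0.5674 0.2756 0.0251] ((0.5613881349563599, 0.2655637562274933), (0.1001909151673317, 0.026106664910912514), 80.93984985351562)
red_stick 0.88 [425. 301. 457. 332.] [0.4165 0.3027 0.0245] ((0.4080997407436371, 0.2933007478713989), (0.10520918667316437, 0.03376362845301628), 82.75749206542969)
lid_push [(0.67, [305.3, 216.2])]
```

View pics/top1.png

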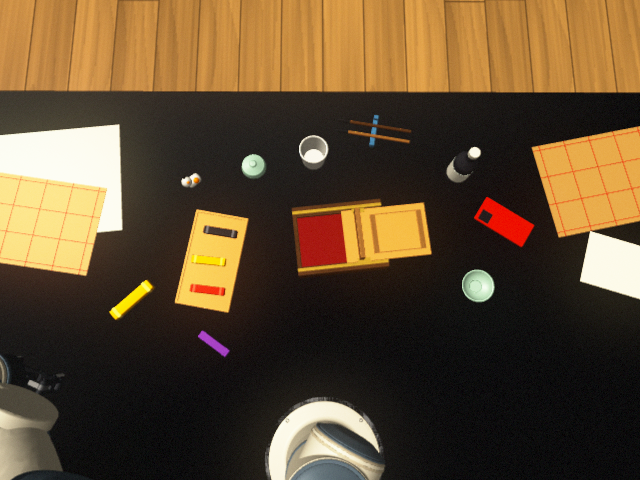

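Run:
```python
import cv2
a=cv2.imread("pics/top1.png")[200:400,90:450]
cv2.imwrite("pics/crop.png",cv2.resize(a,(792,440),interpolation=cv2.INTER_CUBIC))
```

```text
(no output)
```

View pics/crop.png

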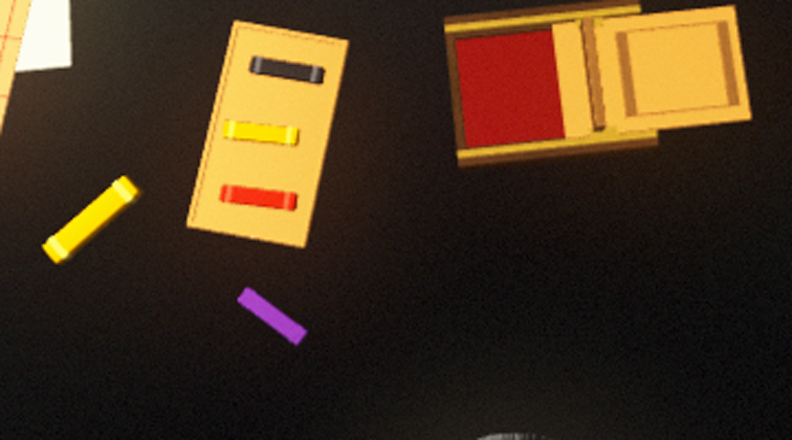

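View pics/scene1.png

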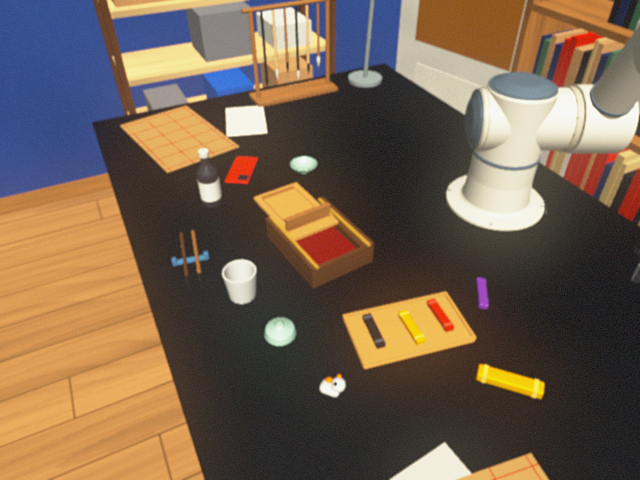

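The top view shows three things that could be taken for the gold stick. There is a gold one on the tray at (209,260), about 88 mm long. A larger gold one lies on the table at (131,299), about 130 mm long, and a purple one is at (213,344). I choose the tray one, and the close crop confirms it lies between the black and red sticks. The box is at (340,237), with its open red floor to the left (world +y), and the lid is drawn out to the right.

Run:
```python
from h import *
np.set_printoptions(precision=4,suppress=True)
w=np.load("top.npy");im=np.load("top_img.npy").astype(int)
def sel(u0,v0,u1,v1,zl,zh):
    m=np.zeros((480,640),bool);m[v0:v1,u0:u1]=1
    return m&(w[...,2]>zl)&(w[...,2]<zh)
R=lambda m:(cv2.minAreaRect(w[m][:,:2].astype(np.float32)),m.sum())
def pca(m):
    p=w[m][:,:2];c=p.mean(0);_,_,V=np.linalg.svd(p-c);return c,np.degrees(np.arctan2(V[0,1],V[0,0]))%180
for n,b in dict(gold=(188,250,232,272),red=(185,278,228,300),black=(198,222,245,240)).items():
    m=sel(*b,.021,.03);print(n,R(m),pca(m),w[m].mean(0))
m=sel(285,190,440,285,.049,.0565);print("board",R(m))
m=sel(285,190,440,285,.08,.095);print("bar",R(m),pca(m),w[m][:,2].max())
m=sel(285,190,440,285,.058,.065);print("sides",R(m))
m=sel(285,190,440,285,.003,.01)&(im[...,0]>im[...,1]+60);print("floor",R(m))
m=sel(285,190,440,285,.03,.1);print("all",R(m))
v,u=234,365;print(w[v-1:v+2,u-6:u+7].tolist()[1])
s=env.get_state();print(s["position"],s["eef_rot"],s["clock"],env.finger_overhang)
```

```text
gold (((0.4869387745857239, 0.29941728711128235), (0.08812789618968964, 0.020851347595453262), 84.02557373046875), np.int64(251)) (array([0.4868, 0.2988]), np.float64(84.10627266469767)) [0.4868 0.2988 0.0256]
red (((0.41153863072395325, 0.2995281219482422), (0.08826880902051926, 0.020034901797771454), 83.14022827148438), np.int64(259)) (array([0.4114, 0.2994]), np.float64(83.16003372860877)) [0.4114 0.2994 0.0258]
black (((0.5628149509429932, 0.2645550072193146), (0.10370203107595444, 0.026246747002005577), 85.31121826171875), np.int64(237)) (array([0.5632, 0.2718]), np.float64(80.80627421198729)) [0.5632 0.2718 0.0256]
board (((0.5486544370651245, -0.09478366374969482), (0.1768321841955185, 0.3420353829860687), 6.140267372131348), np.int64(3799))
bar (((0.5479224920272827, -0.08737761527299881), (0.12807758152484894, 0.01237595546990633), 5.9064154624938965), np.int64(257)) (array([ 0.547 , -0.0873]), np.float64(6.05664599352761)) 0.09370336826218861
sides (((0.5483128428459167, -0.09206876158714294), (0.17671988904476166, 0.33585917949676514), 6.264477729797363), np.int64(1166))
f
[... 518 characters left out ...]
], [0.5499452932252424, -0.10050434432441951, 0.04894822570269364], [0.5487277147873482, -0.1024462668164248, 0.055027424402902314], [0.5493826329790679, -0.10534915716379553, 0.05175371038651688], [0.5490254305857954, -0.10772208675659245, 0.053535436435318884], [0.5497723796458738, -0.1106925476793659, 0.04980201887562896], [0.5493655742989079, -0.11303459495577814, 0.05183151139173847], [0.54989377759993, -0.115900141806108, 0.049190697535308026], [0.5495284361677086, -0.11825916244455667, 0.051013086546252806], [0.5491525211674024, -0.12060437036242813, 0.05288829742691403]]
[0.2305 0.5809 0.2563] [[-0.9295  0.3688  0.    ]
 [ 0.3688  0.9295 -0.    ]
 [-0.      0.     -1.    ]] 0.8 0.025
```

```bash
python3 -m inch '[[[-0.0285,-0.014,0,0,0,0,0.05],[-0.0285,-0.014,0,0,0,0,0.05],[-0.0285,-0.014,0,0,0,0,0.05],[-0.0285,-0.014,0,0,0,0,0.05]]]' 30 >/dev/null
python3 -m inch '[[[-0.0285,-0.014,0,0,0,0,0.05],[-0.0285,-0.014,0,0,0,0,0.05],[-0.0285,-0.014,0,0,0,0,0.05],[-0.0285,-0.014,0,0,0,0,0.05]]]' >/dev/null
python3 -m inch '[[[-0.0285,-0.014,0,0,0,0,0.05],[-0.0285,-0.014,0,0,0,0,0.05],[-0.0285,-0.014,0,0,0,0,0.05],[-0.0285,-0.014,0,0,0,0,0.05]]]'
python3 -m inch '[[[0,0,0.02,0,0,0.13,0.05],[0,0,0.02,0,0,0.13,0.05],[0,0,0.02,0,0,0.13,0.05],[0,0,0.02,0,0,0.13,0.05],[0,0,0.02,0,0,0.13,0.05]]]' >/dev/null
python3 -m inch '[[[0,0,0,0,0,0.13,0.05],[0,0,0,0,0,0.13,0.05],[0,0,0,0,0,0.13,0.05],[0,0,0,0,0,0.13,0.05],[0,0,0,0,0,0.13,0.05]]]' >/dev/null
python3 -m inch '[[[0,0,0,0,0,0,0.05],[0,0,0,0,0,0,0.05]]]'
python3 - <<'E'
from h import *
s=env.get_state();print(s["position"],s["joints"],s["gripper_width"])
R=np.array(s["eef_rot"]);print(R,R.T@(np.array([.4868,.2988,.042])-s["position"]))
p=env.capture("wrist");save(p,"w1.png");print(p["T_tool_cam"],p["mtx"])
a=p["mtx"]
T=np.linalg.inv(p["T_tool_cam"])
def proj(pw):
    c=T@np.append(R.T@(np.array(pw)-s["position"]),1);r=np.hypot(*c[:2]);th=np.arctan2(r,c[2])
    return a[:2,2]+np.diag(a)[:2]*th*c[:2]/r
print("gold expected px",proj([.4868,.2988,.026]))
for r in env.trace(p,"gold_stick")[:3]:
    v,u=np.nonzero(r["pixels"]);x=(np.stack([u,v],1)-a[:2,2])/np.diag(a)[:2];th=np.hypot(*x.T)
    ray=np.c_[np.sin(th)[:,None]*x/th[:,None],np.cos(th)]
    M=p["T_tool_cam"];d=ray@M[:3,:3].T@R.T;o=s["position"]+R@M[:3,3]
    g=o+d*((.026-o[2])/d[:,2])[:,None]
    print(r["conf"],r["box"],cv2.minAreaRect(g[:,:2].astype(np.float32)))
E
```

```text
clock: 2.0
position: [0.4873, 0.2976, 0.2564]
eef_rot: [[-0.929, 0.369, 0.0], [0.369, 0.929, 0.0], [-0.0, 0.0, -1.0]]
wrist_force: [0.2, -0.0, -0.1]
gripper_width: 0.584
grip_force: 0.0
clock: 3.2
position: [0.4865, 0.2986, 0.1563]
eef_rot: [[0.103, 0.995, 0.0], [0.995, -0.103, 0.0], [0.0, 0.0, -1.0]]
wrist_force: [0.3, -0.3, 0.1]
gripper_width: 0.583
grip_force: 0.0
[0.48650635 0.29861882 0.15631857] [ 2.55493437e+01  3.06247745e+01  9.13437147e+01 -1.37950898e-03
  5.80266115e+01  3.14510521e+01] 0.5833327316251189
[[ 1.02809515e-01  9.94701059e-01  8.59566925e-05]
 [ 9.94701062e-01 -1.02809517e-01  1.84521108e-05]
 [ 2.71915002e-05  8.36041608e-05 -9.99999996e-01]] [0.0002073  0.00026391 0.1143186 ]
[[-9.63327794e-05 -9.57522527e-01 -2.88358460e-01  7.25776912e-02]
 [ 9.99999926e-01 -1.99866051e-04  3.29601823e-04 -3.04004024e-04]
 [-3.73234237e-04 -2.88358407e-01  9.57522475e-01 -1.17649145e-01]
 [ 0.00000000e+00  0.00000000e+00  0.00000000e+00  1.00000000e+00]] [[371.64829954   0.         319.76691513]
 [  0.         371.64829954 233.65018412]
 [  0.           0.           1.        ]]
gold expected px [320.45895425 230.47482421]
0.96 [305.6, 170.3, 336.2, 291.4] ((0.487147718667984, 0.298850417137146), (0.08836234360933304, 0.020909614861011505), 84.65664672851562)
0.88 [69.9, 222.2, 114.6, 312.4] ((0.29200631380081177, 0.28416764736175537), (0.09162862598896027, 0.025565357878804207), 54.20849609375)
0.73 [142.6, 0.6, 230.4, 53.6] ((0.41093677282333374, 0.4664173126220703), (0.028340771794319153, 0.07091331481933594), 42.880470275878906)
```

View pics/w1.png

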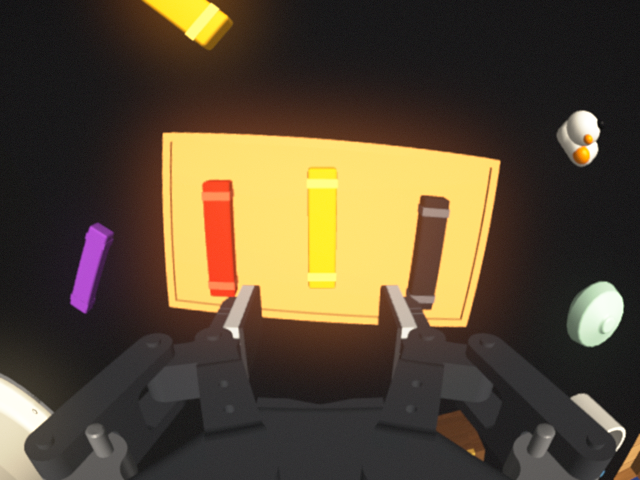

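The wrist view shows the gold stick at (322,229), centred between the open fingers. Red is at (220,238) and black at (430,252). I'll go down, grip and lift.

```bash
python3 -m inch '[[[0,0,0.025,0,0,0,0.05],[0,0,0.025,0,0,0,0.05],[0,0,0.025,0,0,0,0.05],[0,0,0.025,0,0,0,0.05],[0,0,0.014,0,0,0,0.05]]]'
python3 -m inch '[[[0,0,0,0,0,0,0.05],[0,0,0,0,0,0,0.01],[0,0,0,0,0,0,0.01],[0,0,0,0,0,0,0.01],[0,0,0,0,0,0,0.01]]]' 30
python3 -m inch '[[[0,0,0,0,0,0,0.01],[0,0,0,0,0,0,0.01],[0,0,0,0,0,0,0.01]]]'
```

```text
clock: 3.8
position: [0.4859, 0.2983, 0.0406]
eef_rot: [[0.105, 0.994, -0.002], [0.994, -0.105, -0.001], [-0.001, -0.002, -1.0]]
wrist_force: [0.5, 0.1, 0.2]
gripper_width: 0.583
grip_force: 0.0
clock: 4.3
position: [0.4871, 0.299, 0.0436]
eef_rot: [[0.107, 0.994, 0.002], [0.994, -0.107, 0.001], [0.001, 0.002, -1.0]]
wrist_force: [-0.7, -1.1, 8.2]
gripper_width: 0.22
grip_force: 30.2
clock: 4.6
position: [0.4871, 0.2989, 0.0435]
eef_rot: [[0.107, 0.994, 0.002], [0.994, -0.107, 0.001], [0.001, 0.002, -1.0]]
wrist_force: [-0.6, -2.0, 7.2]
gripper_width: 0.224
grip_force: 30.2
```

```bash
python3 -m inch '[[[0,0,-0.02,0,0,0,0.01],[0,0,-0.025,0,0,0,0.01],[0,0,-0.025,0,0,0,0.01],[0,0,-0.025,0,0,0,0.01],[0,0,-0.02,0,0,0,0.01]]]'
python3 -m inch '[[[-0.0281,0.008,0,0,0,0,0.01],[-0.0281,0.008,0,0,0,0,0.01],[-0.0281,0.008,0,0,0,0,0.01],[-0.0281,0.008,0,0,0,0,0.01],[-0.0281,0.008,0,0,0,0,0.01]]]' >/dev/null
python3 -m inch '[[[-0.0281,0.008,0,0,0,0,0.01],[-0.0281,0.008,0,0,0,0,0.01],[-0.0281,0.008,0,0,0,0,0.01],[-0.0281,0.008,0,0,0,0,0.01],[-0.0281,0.008,0,0,0,0,0.01]]]' >/dev/null
python3 -m inch '[[[0,0,0,0,0,-0.071,0.01],[0,0,0,0,0,-0.071,0.01],[0,0,0,0,0,-0.071,0.01],[0,0,0,0,0,0,0.01],[0,0,0,0,0,0,0.01]]]'
python3 - <<'E'
from h import *
np.set_printoptions(precision=4,suppress=True)
s=env.get_state();R=s["eef_rot"]
p=env.capture("wrist");save(p,"w2.png")
p=env.capture("top");w=cloud(p)
b=np.array([.5429,-.0391]);u=np.array([-.1063,.9943]);v=np.array([-.9943,-.1063])
print(s["position"],R,"box xy",(s["position"][:2]-b)@u,(s["position"][:2]-b)@v)
E
```

```text
clock: 5.1
position: [0.4868, 0.2988, 0.1595]
eef_rot: [[0.107, 0.994, 0.002], [0.994, -0.107, 0.001], [0.001, 0.002, -1.0]]
wrist_force: [-0.1, 0.1, -0.1]
gripper_width: 0.222
grip_force: 29.5
clock: 6.6
position: [0.5361, 0.0107, 0.1578]
eef_rot: [[-0.104, 0.995, 0.001], [0.995, 0.104, -0.0], [-0.0, 0.001, -1.0]]
wrist_force: [-0.5, -0.7, -0.1]
gripper_width: 0.225
grip_force: 29.5
[0.5361 0.0107 0.1578] [[-0.1038  0.9946  0.0008]
 [ 0.9946  0.1038 -0.0001]
 [-0.0001  0.0008 -1.    ]] box xy 0.050263684306817255 0.0014635652172103112
```

View pics/w2.png

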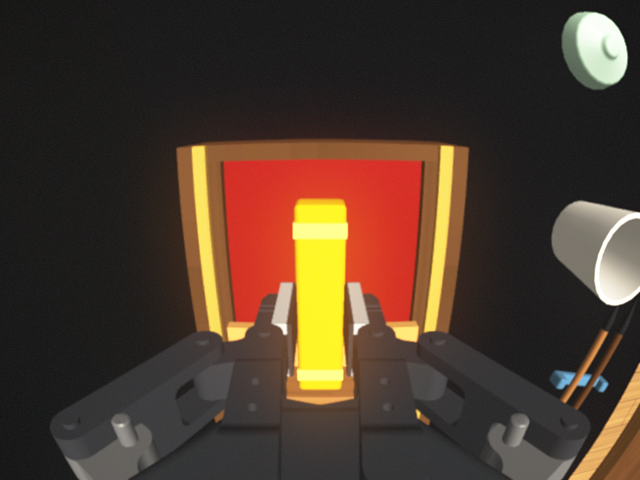

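The stick hangs straight over the red opening, centred around (320,290). I'll lower it in.

```bash
python3 -m inch '[[[0,0,0.025,0,0,0,0.01],[0,0,0.025,0,0,0,0.01],[0,0,0.025,0,0,0,0.01],[0,0,0.02,0,0,0,0.01],[0,0,0.012,0,0,0,0.01]]]'
python3 -m inch '[[[0,0,0.006,0,0,0,0.01],[0,0,0.005,0,0,0,0.01],[0,0,0.002,0,0,0,0.01],[0,0,0,0,0,0,0.01]]]'
```

```text
clock: 7.2
position: [0.5355, 0.0108, 0.0489]
eef_rot: [[-0.105, 0.994, -0.001], [0.994, 0.105, 0.0], [0.0, -0.001, -1.0]]
wrist_force: [0.3, -0.0, -0.2]
gripper_width: 0.222
grip_force: 29.5
clock: 7.6
position: [0.5363, 0.0107, 0.0378]
eef_rot: [[-0.106, 0.994, 0.001], [0.994, 0.106, -0.0], [-0.0, 0.001, -1.0]]
wrist_force: [-0.4, 0.1, -0.3]
gripper_width: 0.222
grip_force: 29.5
```

```bash
python3 -m inch '[[[0,0,0.0015,0,0,0,0.01],[0,0,0,0,0,0,0.01],[0,0,0,0,0,0,0.04],[0,0,0,0,0,0,0.04],[0,0,0,0,0,0,0.04]]]'
python3 -m inch '[[[0,0,0,0,0,0,0.04],[0,0,-0.01,0,0,0,0.04],[0,0,-0.025,0,0,0,0.04],[0,0,-0.03,0,0,0,0.04],[0,0,-0.03,0,0,0,0.04]]]'
python3 -m inch '[[[0,0,-0.03,0,0,0,0.0],[0,0,0,0,0,0,0.0],[0,0,0,0,0,0,0.0]]]'
python3 - <<'E'
from h import *
s=env.get_state();print(s["position"])
p=env.capture("wrist");save(p,"w3.png")
E
```

```text
clock: 8.1
position: [0.5362, 0.0107, 0.036]
eef_rot: [[-0.106, 0.994, 0.0], [0.994, 0.106, -0.0], [-0.0, 0.0, -1.0]]
wrist_force: [-0.1, -0.2, 0.1]
gripper_width: 0.468
grip_force: 0.0
clock: 8.6
position: [0.5357, 0.0107, 0.1324]
eef_rot: [[-0.106, 0.994, -0.0], [0.994, 0.106, 0.0], [0.0, -0.0, -1.0]]
wrist_force: [0.6, 0.0, 0.7]
gripper_width: 0.468
grip_force: 0.0
clock: 8.9
position: [0.5362, 0.0107, 0.1617]
eef_rot: [[-0.106, 0.994, 0.002], [0.994, 0.106, -0.0], [-0.0, 0.002, -1.0]]
wrist_force: [-0.9, 0.4, -0.7]
gripper_width: -0.001
grip_force: 0.0
[0.5362002  0.01066179 0.1617405 ]
```

View pics/w3.png

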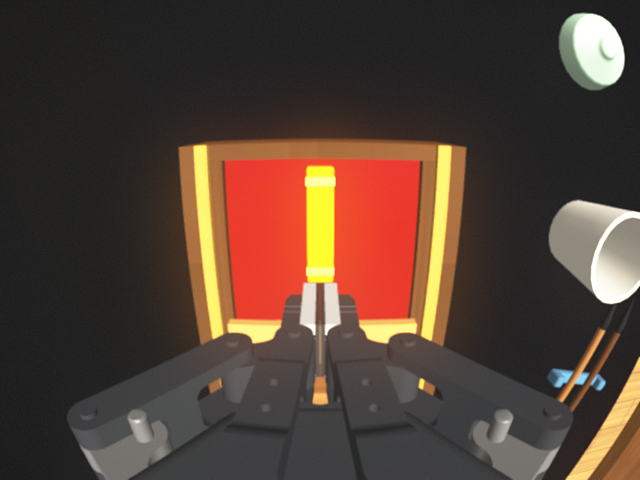

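The stick lies flat on the box floor at (320,225), released. The next move is behind the bar on the centre line.

```bash
python3 -m inch '[[[-0.0271,0.0014,0,0,0,0,0],[-0.0271,0,0,0,0,0,0],[-0.0271,0,0,0,0,0,0],[-0.0271,0,0,0,0,0,0],[-0.0271,0,0,0,0,0,0]]]' >/dev/null
python3 -m inch '[[[0,0,0,0,0,0,0],[0,0,0.024,0,0,0,0],[0,0,0.025,0,0,0,0],[0,0,0.018,0,0,0,0],[0,0,0.007,0,0,0,0]]]' >/dev/null
python3 -m inch '[[[0,0,0,0,0,0,0],[0,0,0,0,0,0,0]]]'
python3 - <<'E'
from h import *
np.set_printoptions(precision=4,suppress=True)
s=env.get_state();q=s["position"][:2]
b=np.array([.5429,-.0391]);u=np.array([-.1063,.9943]);v=np.array([-.9943,-.1063])
print("box xy",(q-b)@u,(q-b)@v,s["joints"])
p=env.capture("top");w=cloud(p);m=np.zeros((480,640),bool);m[195:280,290:385]=1
m&=(w[...,2]>.083)&(w[...,2]<.094);g=w[m][:,:2]-b;X=g@u;Y=g@v
k=abs(X+.0484)<.012;print("bar x",np.percentile(X[k],[2,50,98]),"y",Y[k].min(),Y[k].max())
E
```

```text
clock: 10.15
position: [0.5519, -0.1237, 0.0872]
eef_rot: [[-0.106, 0.994, 0.0], [0.994, 0.106, -0.0], [-0.0, 0.0, -1.0]]
wrist_force: [0.3, -1.4, 1.3]
gripper_width: -0.0
grip_force: 0.0
box xy -0.08510780363623358 6.199177375653905e-05 [-18.6865  36.0052  95.1973   0.0016  48.7884 -24.7714]Traceback (most recent call last):
  File "<stdin>", line 8, in <module>
    return _quantile_unchecked(
        a, q, axis, out, overwrite_input, method, keepdims, weights)
    return _ureduce(a,
                    func=_quantile_ureduce_func,
    ...<5 lines>...
                    overwrite_input=overwrite_input,
                    method=method)
    r = func(a, **kwargs)
    result = _quantile(arr,
                       quantiles=q,
    ...<2 lines>...
                       out=out,
                       weights=wgt)
    slices_having_nans = np.isnan(arr[-1, ...])
                                  ~~~^^^^^^^^^
IndexError: index -1 is out of bounds for axis 0 with size 0
```

```bash
python3 -m inch '[[[0.006,0,0,0,0,0,0],[0.006,0,0,0,0,0,0],[0.005,0,0,0,0,0,0],[0.005,0,0,0,0,0,0],[0.005,0,0,0,0,0,0]]]'
python3 -m inch '[[[0.005,0,0,0,0,0,0],[0.005,0,0,0,0,0,0],[0.005,0,0,0,0,0,0],[0.005,0,0,0,0,0,0]]]'
```

```text
clock: 10.7
position: [0.5491, -0.0967, 0.087]
eef_rot: [[-0.106, 0.994, 0.001], [0.994, 0.106, -0.0], [-0.0, 0.001, -1.0]]
wrist_force: [0.5, -3.0, 2.1]
gripper_width: 0.004
grip_force: 1.4
clock: 11.1
position: [0.5467, -0.0768, 0.0868]
eef_rot: [[-0.106, 0.994, 0.0], [0.994, 0.106, -0.0], [-0.0, 0.0, -1.0]]
wrist_force: [0.1, -3.0, 2.3]
gripper_width: -0.004
grip_force: 1.5
```

```bash
python3 -m inch '[[[0.008,0,0,0,0,0,0],[0.008,0,0,0,0,0,0],[0.008,0,0,0,0,0,0],[0.008,0,0,0,0,0,0],[0.008,0,0,0,0,0,0]]]' | grep -E 'pos|wrist'
python3 -m inch '[[[0.008,0,0,0,0,0,0],[0.008,0,0,0,0,0,0],[0.008,0,0,0,0,0,0],[0.006,0,0,0,0,0,0],[0.005,0,0,0,0,0,0]]]' | grep -E 'pos|wrist'
python3 -m inch '[[[0.003,0,0,0,0,0,0],[0.002,0,0,0,0,0,0],[0,0,0,0,0,0,0]]]' | grep -E 'pos|wrist'
```

```text
position: [0.5424, -0.0366, 0.0868]
wrist_force: [0.6, -3.4, 2.7]
position: [0.5387, -0.002, 0.0867]
wrist_force: [0.1, -2.6, 1.8]
position: [0.5381, 0.0026, 0.0867]
wrist_force: [0.5, 0.2, 0.3]
```

```bash
python3 -m inch '[[[0.002,0,0,0,0,0,0],[0.002,0,0,0,0,0,0],[0.002,0,0,0,0,0,0]]]' | grep -E 'pos|wrist'
python3 -m inch '[[[0.001,0,0,0,0,0,0],[0.001,0,0,0,0,0,0]]]' | grep -E 'pos|wrist'
python3 -m inch '[[[0.001,0,0,0,0,0,0],[0.001,0,0,0,0,0,0]]]' | grep -E 'pos|wrist'
```

```text
position: [0.5375, 0.0085, 0.0867]
wrist_force: [0.5, -2.2, -1.8]
position: [0.5375, 0.0094, 0.0869]
wrist_force: [-3.0, -22.1, 6.6]
position: [0.5375, 0.0099, 0.0873]
wrist_force: [-4.9, -40.4, 14.6]
```

The force rose sharply near the predicted end, so the lid should be home. I'll back off and check.

```bash
python3 -m inch '[[[-0.004,0,0,0,0,0,0],[-0.01,0,0,0,0,0,0],[0,0,-0.025,0,0,0,0],[0,0,-0.03,0,0,0,0],[0,0,-0.03,0,0,0,0]]]' | grep -E 'pos|wrist'
python3 -m inch '[[[-0.03,0,-0.02,0,0,0,0],[-0.04,0,0,0,0,0,0],[-0.04,0,0,0,0,0,0],[-0.04,0,0,0,0,0,0],[-0.04,0,0,0,0,0,0]]]' >/dev/null
python3 -m inch '[[[0,0,0,0,0,0,0],[0,0,0,0,0,0,0]]]' | grep -E 'clock|pos|wrist'
python3 - <<'E'
from h import *
np.set_printoptions(precision=4,suppress=True)
b=np.array([.5429,-.0391]);u=np.array([-.1063,.9943]);v=np.array([-.9943,-.1063])
p=env.capture("top");save(p,"top2.png");w=cloud(p)
m=np.zeros((480,640),bool);m[190:285,280:400]=1
k=m&(w[...,2]>.083)&(w[...,2]<.094);g=w[k][:,:2]-b;X=g@u;Y=g@v;c=(abs(Y)<.07)&(X>0)
print("bar x",np.percentile(X[c],[2,50,98]),"y",np.percentile(Y[c],[1,99]),c.sum())
q=env.capture("scene");a=np.vstack([p["image"][180:300,240:460],q["image"][170:300,230:450]])
cv2.imwrite("pics/fin.png",cv2.resize(a,None,fx=2.3,fy=2.3,interpolation=cv2.INTER_CUBIC)[:,:,::-1])
E
```

```text
position: [0.5384, -0.0019, 0.1725]
wrist_force: [-0.5, 0.3, 0.2]
clock: 14.3
position: [0.5585, -0.1914, 0.1915]
wrist_force: [-0.8, 0.3, 0.2]
bar x [0.0613 0.0666 0.0722] y [-0.063  -0.0202] 80
```

View pics/fin.png

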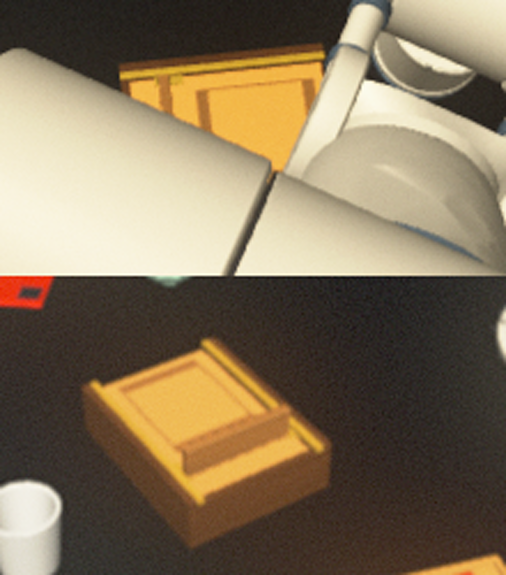

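Run:
```python
from h import *
np.set_printoptions(precision=4,suppress=True)
b=np.array([.5429,-.0391]);u=np.array([-.1063,.9943]);v=np.array([-.9943,-.1063])
for n in("top","scene"):
    for lab,w in(("before",np.load(n+".npy")),("now",cloud(env.capture(n)))):
        g=w[...,:2]-b;X=g@u;Y=g@v;Z=w[...,2]
        i=(abs(Y+.04)<.02)&(abs(X)<.25)   # strip visible beside the arm
        bd=i&(Z>.0495)&(Z<.0555);ba=i&(Z>.083)&(Z<.092)
        al=(abs(Y)<.1)&(Z>.057)&(Z<.064)&(abs(X)<.13)&(abs(Y)>.07)
        print(n,lab,"board",np.percentile(X[bd],[1,99]),"bar",np.percentile(X[ba],[2,50,98]),"sides",np.percentile(X[al],[1,99]))
```

```text
top before board [-0.2246  0.112 ] bar [-0.0546 -0.0486 -0.0429] sides [-0.1127  0.1127]
top now board [-0.1049  0.1033] bar [0.0612 0.0669 0.0726] sides [-0.1118  0.1123]
scene before board [-0.2273  0.1132] bar [-0.0577 -0.0481 -0.043 ] sides [-0.1149  0.113 ]
scene now board [-0.1103  0.1133] bar [0.058  0.0677 0.072 ] sides [-0.1143  0.1121]
```

The board's back edge reads about -110 mm in the box, against -111 when fully home. That, the hard stop and the picture agree, so I'm handing the job in.

```bash
python3 -c "
from plant import env
print(env.finish_job())"
```

```text
the job is handed in; nothing more can be done
None
```

The gold ink stick lies flat and released inside the box, the lid was pushed home against the far wall, and the job is handed in at about 15 s.

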